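Feed vial caps through the gate of a counting tray

ROBOT

A 6-joint arm with a two-finger parallel gripper is mounted at the origin on the work surface; the furniture and walls round the work are solid. World frame = base frame: x ahead of the robot, y to its left, z up, the work surface at z = 0. Lengths are in m, angles in degrees, forces in N, time in s.
With the tool pointing down it reaches from about 0.3 to 0.75 m from the base axis. Payload 8.5 kg.
Tool frame: the origin (TCP) lies at the very end of the fingers, on their centre line; the grasp point (between the pads) lies 19 mm behind it (env.hold_point_z is the distance from the TCP to the grasp point, in m); z points along the fingers, y is the line along which they close (so a half turn about z gives the same grasp; the last joint's range is limited). The gripper opens to 85 mm and grips with 20 to 120 N. Pads are 22 mm wide; open, the fingers measure 114 mm over their backs; the gripper's body (76 mm by 85 mm) begins 54 mm behind the grasp point. The pads swing forward as they close: fully open they stand 13 mm farther back than shut.
Start: joints at [53.612, 21.807, 74.336, -0, 83.858, -12.336], TCP at [0.224, 0.502, 0.231] pointing down, gripper open.
Joint ranges: [-178.18, 178.18], [-50.72, 133.34], [12.68, 142.11], [-81.47, 261.47], [9.98, 163.14], [-165.26, 165.26]. Speed limits (degrees/s): [136.94, 136.94, 180, 180, 180, 180].

INTERFACE

Orientations are given as a 3x3 rotation matrix whose columns are the frame's x, y, z axes.
In Python, from rig import env, optics gives the robot as it stands.
- The arm moves only by the shell command python3 -m jog 'ROWS' [OPENING] [FORCE]. ROWS is JSON, a list of rows, each an object with "linear": the shift along the tool's x, y, z in units of 40 mm (1.0 is 40 mm), a list of three; "roll": the turn about the tool's z in units of 5 degrees (1.0 is 5 degrees). A call has 1 to 12 rows; each row shifts and turns the commanded pose from where the row before left it, along the tool's axes as they then stand; what a row does not reach is not made up. A row lasts 1/12 s, in which the tool goes at most 41.7 mm and 7.16 degrees, less where a joint would pass 70% of its speed; a pose out of reach is approached as far as the arm can. A call is refused whole if a number of a shift passes 1 or a number of a turn 1, either way. A call with a gripper value outside its range is refused whole. OPENING is the opening, from -1 (shut) to 1 (fully open), set as the call begins (- or left out, the last holds). The fingers move at their own pace and stop on an object; FORCE is the grip in N (left out, the last holds). Time passes only in rows, so rows that do not move let the fingers close. It gives the time, the measured TCP pose, the force, the opening and the grip force at its end, in the units of the state.
- env.observe(): the state, without advancing time (a new reading comes with each control period).
- optics.get_image(name): name is "scene" or "top" or "wrist"; returns the picture (400x640x3 uint8, red, green, blue); there is no depth.
- optics.calibration(name): a dict with "fov_y" (degrees; the focal length in pixels is half the picture's height over the tangent of half this angle, whatever the lens; pixels are square), "cx", "cy" (the principal point, pixels), "T" (4x4, takes a point from camera to world coordinates). Camera axes: x right, y down, z forward; pixel columns grow to the right and rows downward; lengths in m; the calibration is good to about 2 mm. A picture is of the moment at which its call begins: read the wrist's pose just before it. calibration takes no time and is no camera call; for the wrist camera it gives the pose at the moment of the call.
- env.close_job(): hands the job in; it is judged then, once.
The state is a dict: "time_s": time; "q": joint angles; "qvel": joint speeds; "joint_efforts": joint torques, N m; "position": TCP position; "tool_rot": TCP orientation; "ft_force": force on the tool from outside, world axes, zero at the start; "wrist_torque": the same for the moment, N m; "grip_width": finger opening in m; "gripper_force": force on a finger pad.
Only numpy, scipy, OpenCV 4.12 (cv2) and the standard library are available. Lean on these libraries where they do the work, as an engineer would, in place of code of your own. Each camera call takes 0.05 s, during which the arm holds its last target. There are 200 camera calls.

TASK

Push the three loose black vial caps across the counting tray with the fingertips, one at a time, through the narrow gate between the two posts, so that all three end up lying flat in the slot behind it. Only push them along the deck: do not pick up, lift or tip a cap. Leave the two vials on the tray, and the jar and the dish beside it, standing where they are.

Things in the scene. Friction and masses are not known exactly. Their poses are not given: they have to be found in the camera images.
- tray: fixed counting tray, aluminium deck 250 mm (x) by 240 mm (y), its top 10 mm above the table. Origin at table height; deck from x = -115 to 135, y = -120 to 120 mm. Grey rim 5 mm thick, 7 mm above the deck, on both sides and the -x end. A cross fence, 8 mm thick, 7 mm high, at x = 45 mm: caps lie on its -x side, slot and vials behind it. x points away from the robot, within 0.5 rad
- gate (a point): centre of the gate in the fence, on the deck surface (tray x = 45, y = 0 mm); axes as the tray's. 28 mm wide between two round steel posts of 4 mm radius, 7 mm high; caps pass it in tray +x. Behind it the slot, open on top, 30 mm wide, 70 mm long, walls 4 mm thick, 7 mm high, holds three caps in a row: each cap pushed in shoves the earlier ones along
- slot_end (a point): the middle of the inner face of the slot's end stop, on the deck surface, 70 mm behind the gate
- cap_1: a loose black vial cap, a plain disc 21 mm in diameter and 11 mm high, 10 to 18 g, lying flat on the tray's deck; origin at the centre of its underside, z up. The three caps are alike
- cap_2: a loose black vial cap, a plain disc 21 mm in diameter and 11 mm high, 10 to 18 g, lying flat on the tray's deck; origin at the centre of its underside, z up. The three caps are alike
- cap_3: a loose black vial cap, a plain disc 21 mm in diameter and 11 mm high, 10 to 18 g, lying flat on the tray's deck; origin at the centre of its underside, z up. The three caps are alike
- wide_vial: a capped vial, white cap, 25 mm in diameter, 69 mm high, standing loose on the deck behind the fence, to one side of the slot; origin at the centre of its underside. Leave alone
- slim_vial: a capped vial, black cap, 20 mm in diameter, 67 mm high, standing loose on the deck behind the fence, on the other side of the slot; origin at the centre of its underside. Leave alone
- jar: a white screw-capped jar, 49 mm in diameter, 84 mm high, standing loose on the table on the tray's left (+y); origin at the centre of its underside. Leave alone
- dish: a porcelain dish, 85 mm in diameter, 36 mm high, loose on the table on the tray's right (-y); origin at the centre of its underside. Leave alone

How it is judged:
By the outcome, as a careful person would: the job done as asked, in the order asked, and still so for the second after the job is handed in, with the robot touching nothing.
It also fails if it takes over 67 s, if anything falls off the work surface, if the arm or the gripper's body presses on something with over 40 N, if the wrist force passes 120 N, or if a joint passes its speed limit or range.

## Working session

There is one attempt and no reset: what is moved stays moved. The work goes in short steps, Python scripts to look and compute and a shell command to move; the robot and the scene stay as the last step left them, time stands still between calls to the robot, and variables do not carry over. Pictures are saved under pics/ and viewed, at most 13 in all, crops included, and the job is handed in when it is done.

```bash
ls; mkdir -p pics; python3 - <<'E'
from rig import env, optics
import cv2
s=env.observe();print(s['time_s'],s['position'],s['tool_rot'],s['grip_width'])
for n in('top','scene'):
    cv2.imwrite(f'pics/{n}0.png',optics.get_image(n)[:,:,::-1]);print(n,optics.calibration(n))
E
```

```text
pics
0.0 [0.22397924 0.50198087 0.2306985 ] [[-9.13164398e-01  4.07590563e-01 -8.45953995e-04]
 [ 4.07591352e-01  9.13163603e-01 -1.23474398e-03]
 [ 2.69224404e-04 -1.47232778e-03 -9.99998880e-01]] 0.08529809944536916
top {'fov_y': 56.49619674717039, 'cx': 322.75042220717415, 'cy': 193.28861631192984, 'T': array([[ 0.00429231, -0.99635846,  0.08515508,  0.54497077],
       [-0.99996291, -0.00491243, -0.00707399,  0.04985666],
       [ 0.00746655, -0.08512156, -0.9963426 ,  0.9084508 ],
       [ 0.        ,  0.        ,  0.        ,  1.        ]])}
scene {'fov_y': 51.1093084545487, 'cx': 322.6554413714448, 'cy': 198.75463015179633, 'T': array([[ 0.47542552, -0.50309758,  0.72170867, -0.13987477],
       [-0.87957038, -0.28866925,  0.3781878 , -0.3663243 ],
       [ 0.01806973, -0.8145937 , -0.57975046,  0.6583951 ],
       [ 0.        ,  0.        ,  0.        ,  1.        ]])}
```

View pics/top0.png

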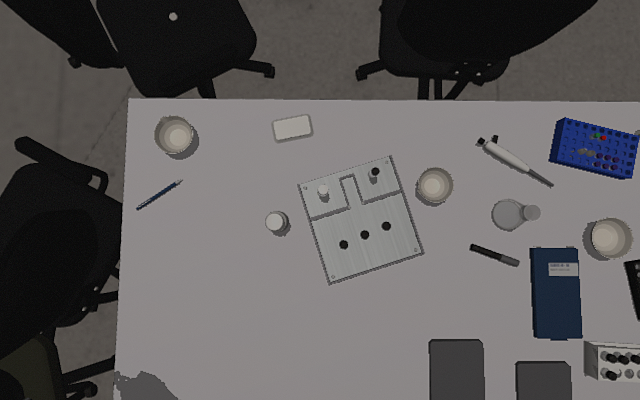

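The top view shows the tray centred near (360,220). The caps are at (344,244), (365,235) and (386,226), and the slot is near (350,190). The white vial is at (323,190), the slim vial at (374,172), the jar at (277,222) and the dish at (434,186).

```bash
python3 - <<'E'
import cv2
i=cv2.imread('pics/top0.png')
cv2.imwrite('pics/topc.png',cv2.resize(i[145:295,260:460],None,fx=4,fy=4,interpolation=cv2.INTER_CUBIC))
E
```

```text
(no output)
```

View pics/topc.png

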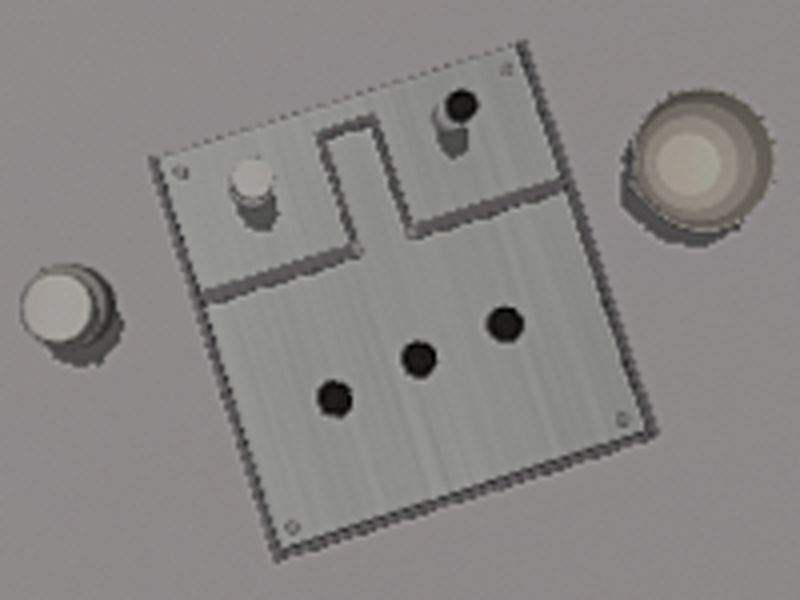

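```bash
cat > h.py <<'E'
import numpy as np, cv2
from rig import env, optics
def ray(c,uv,z):
    f=200/np.tan(np.radians(c['fov_y']/2)); uv=np.atleast_2d(uv).astype(float)
    d=np.c_[(uv[:,0]-c['cx'])/f,(uv[:,1]-c['cy'])/f,np.ones(len(uv))]@c['T'][:3,:3].T
    o=c['T'][:3,3]; return (o+d*((z-o[2])/d[:,2])[:,None])[:,:2]
def project(c,P):
    f=200/np.tan(np.radians(c['fov_y']/2)); p=(np.atleast_2d(P)-c['T'][:3,3])@c['T'][:3,:3]
    return p[:,:2]/p[:,2:]*f+[c['cx'],c['cy']]
E
python3 - <<'E'
from h import *
c=optics.calibration('top')
i=cv2.imread('pics/top0.png').astype(int)
full=lambda p:(np.array(p)+.5)/4-.5+[260,145]
cor=ray(c,full([(277,557),(655,434),(522,42),(155,160)]),.017)
posts=ray(c,full([(355,249),(414,233)]),.017)
print('corners',cor.round(4).tolist()); print('posts',posts.round(4).tolist(),np.linalg.norm(posts[0]-posts[1]))
for a,b in((0,1),(1,2),(0,3),(3,2)):
    d=cor[b]-cor[a];print(a,b,np.linalg.norm(d),np.degrees(np.arctan2(d[1],d[0])))
m=(i.max(2)<45).astype('uint8');m[:145]=0;m[295:]=0;m[:,:300]=0;m[:,425:]=0
n,l,s,ce=cv2.connectedComponentsWithStats(m)
for k in range(1,n):
    if s[k,4]>15: print(s[k,4],ce[k],ray(c,ce[k],.020).round(4))
w=optics.calibration('wrist');st=env.observe()
print('cam in tool',(st['tool_rot'].T@(w['T'][:3,3]-st['position'])).round(4),(st['tool_rot'].T@w['T'][:3,:3]).round(3).tolist(),w['fov_y'])
E
```

```text
corners [[0.4071, 0.0282], [0.4797, -0.1961], [0.715, -0.1197], [0.6418, 0.1023]]
posts [[0.5888, -0.018], [0.5985, -0.0535]] 0.03675984577428541
0 1 0.23576765230812766 -72.08297120628669
1 2 0.2474204352192018 18.005082694951735
0 3 0.24609105141566417 17.526285765143626
3 2 0.23371295398461917 -71.75573370543452
42 [374.95238095 170.92857143] [[ 0.6756 -0.082 ]]
56 [385.875      225.57142857] [[ 0.5445 -0.1071]]
51 [364.45098039 234.37254902] [[ 0.5235 -0.0559]]
51 [343.41176471 244.15686275] [[ 0.5002 -0.0059]]
cam in tool [ 0.0714  0.0007 -0.1431] [[0.001, -0.96, -0.279], [1.0, 0.0, 0.001], [-0.001, -0.279, 0.96]] 58.3398636586698
```

```bash
python3 -m jog '[{"linear":[-0.67,-0.56,0]},{"linear":[-0.67,-0.56,0]},{"linear":[-0.67,-0.56,0]},{"linear":[-0.67,-0.56,0]},{"linear":[-0.67,-0.56,0]},{"linear":[-0.67,-0.56,0]},{"linear":[-0.67,-0.56,0]},{"linear":[-0.67,-0.56,0]},{"linear":[-0.67,-0.56,0]}]' -0.3 20
python3 -m jog '[{"linear":[-0.67,-0.56,0]},{"linear":[-0.67,-0.56,0]},{"linear":[-0.67,-0.56,0]},{"linear":[-0.67,-0.56,0]},{"linear":[-0.67,-0.56,0]},{"linear":[-0.67,-0.56,0]},{"linear":[-0.67,-0.56,0]},{"linear":[-0.67,-0.56,0]},{"linear":[-0.67,-0.56,0]}]'
python3 -m jog '[{"linear":[0,0,0],"roll":-0.93},{"linear":[0,0,0],"roll":-0.93},{"linear":[0,0,0],"roll":-0.93},{"linear":[0,0,0],"roll":-0.93},{"linear":[0,0,0],"roll":-0.93},{"linear":[0,0,0],"roll":-0.93},{"linear":[0,0,0],"roll":-0.93},{"linear":[0,0,0],"roll":-0.93},{"linear":[0,0,0],"roll":-0.93},{"linear":[0,0,0]},{"linear":[0,0,0]}]'
python3 - <<'E'
from h import *
c=optics.calibration('wrist');s=env.observe()
im=optics.get_image('wrist')[:,:,::-1];cv2.imwrite('pics/w1.png',im);np.save('w1.npy',c['T'])
print(s['time_s'],s['position'],s['tool_rot'].round(4).tolist(),s['q'],s['grip_width'])
E
```

```text
0.1 [0.22403186 0.50204839 0.23077387] [[-0.9132, 0.4076, -0.0007], [0.4076, 0.9132, -0.001], [0.0003, -0.0012, -1.0]] [ 5.36113138e+01  2.18389767e+01  7.43774078e+01 -6.50489653e-04
  8.38551223e+01 -1.23371405e+01] 0.08512567772026805invalid input
invalid input
invalid input
```

View pics/w1.png

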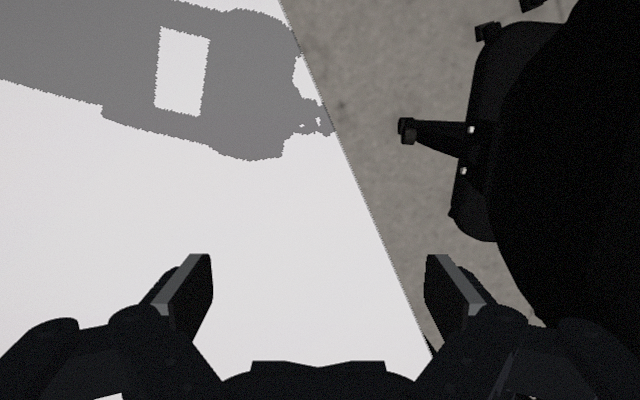

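All three calls were refused and the arm hasn't moved. The picture shows only the fingers at (190,290) and (450,290) over the table edge. Each row probably has to include "roll".

```bash
python3 -m jog '[{"linear":[-0.67,-0.56,0],"roll":0},{"linear":[-0.67,-0.56,0],"roll":0},{"linear":[-0.67,-0.56,0],"roll":0},{"linear":[-0.67,-0.56,0],"roll":0},{"linear":[-0.67,-0.56,0],"roll":0},{"linear":[-0.67,-0.56,0],"roll":0},{"linear":[-0.67,-0.56,0],"roll":0},{"linear":[-0.67,-0.56,0],"roll":0},{"linear":[-0.67,-0.56,0],"roll":0}]' -0.3 20
```

```text
time_s: 0.9
position: [0.3625, 0.2182, 0.2313]
tool_rot: [[-0.913, 0.407, -0.0], [0.407, 0.913, 0.0], [0.0, -0.0, -1.0]]
ft_force: [0.0, 0.7, 0.9]
grip_width: 0.0295
gripper_force: 0.0
```

```bash
python3 -m jog '[{"linear":[-0.67,-0.56,0],"roll":0},{"linear":[-0.67,-0.56,0],"roll":0},{"linear":[-0.67,-0.56,0],"roll":0},{"linear":[-0.67,-0.56,0],"roll":0},{"linear":[-0.67,-0.56,0],"roll":0},{"linear":[-0.67,-0.56,0],"roll":0},{"linear":[-0.67,-0.56,0],"roll":0},{"linear":[-0.67,-0.56,0],"roll":0},{"linear":[-0.67,-0.56,0],"roll":0}]'
python3 -m jog '[{"linear":[0,0,0],"roll":-0.93},{"linear":[0,0,0],"roll":-0.93},{"linear":[0,0,0],"roll":-0.93},{"linear":[0,0,0],"roll":-0.93},{"linear":[0,0,0],"roll":-0.93},{"linear":[0,0,0],"roll":-0.93},{"linear":[0,0,0],"roll":-0.93},{"linear":[0,0,0],"roll":-0.93},{"linear":[0,0,0],"roll":-0.93},{"linear":[0,0,0],"roll":0},{"linear":[0,0,0],"roll":0}]'
python3 - <<'E'
from h import *
c=optics.calibration('wrist');s=env.observe()
im=optics.get_image('wrist')[:,:,::-1];cv2.imwrite('pics/w2.png',im);np.save('w2.npy',c['T'])
print(s['time_s'],s['position'],s['tool_rot'].round(4).tolist(),s['q'],s['grip_width'])
E
```

```text
time_s: 1.65
position: [0.5007, -0.0643, 0.2312]
tool_rot: [[-0.913, 0.408, -0.0], [0.408, 0.913, 0.0], [0.0, 0.0, -1.0]]
ft_force: [0.4, 1.0, -0.3]
grip_width: 0.0301
gripper_force: 0.0
time_s: 2.57
position: [0.5003, -0.0625, 0.2312]
tool_rot: [[-0.953, -0.303, -0.0], [-0.303, 0.953, 0.0], [0.0, 0.0, -1.0]]
ft_force: [0.2, -0.4, 0.4]
grip_width: 0.0296
gripper_force: 0.0
2.5667 [ 0.50025571 -0.06254592  0.23118663] [[-0.9529, -0.3033, -0.0003], [-0.3033, 0.9529, 0.0001], [0.0003, 0.0002, -1.0]] [-2.06047418e+01  1.72167594e+01  8.14088293e+01  1.05012282e-03
  8.13952947e+01 -1.28263437e+02] 0.029583290281559833
```

View pics/w2.png

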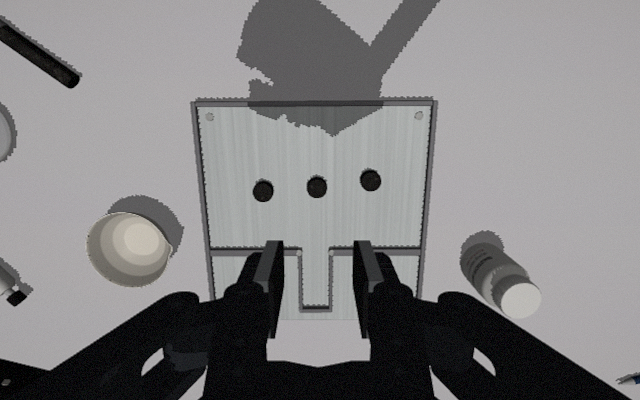

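The wrist view shows the caps at (263,190), (317,187) and (370,180). The gate posts are near (299,253) and (332,253), and the slot end is near (316,308). The open fingers sit beyond the fence line.

```bash
cat >> h.py <<'E'
def caps(im,c,box,thr=40,z=.021,amin=100,amax=700):
    # cap disc: dark blob; bias between top and side handled by using mid-height
    m=(im.max(2)<thr).astype('uint8');k=np.zeros_like(m);x0,y0,x1,y1=box;k[y0:y1,x0:x1]=1
    n,l,s,ce=cv2.connectedComponentsWithStats(m*k)
    return [(s[j].tolist(),ce[j].round(1).tolist(),ray(c,ce[j],z)[0]) for j in range(1,n) if amin<s[j,4]<amax]
E
python3 - <<'E'
from h import *
c=optics.calibration('wrist');c['T']=np.load('w2.npy')
im=cv2.imread('pics/w2.png');g=im.max(2).astype(float)
for r in caps(im,c,(215,150,420,235),z=.0165): print(r)
def ln(pts,z):
    P=ray(c,pts,z);d=cv2.fitLine(P.astype('float32'),cv2.DIST_HUBER,0,1e-4,1e-4).ravel();return d,P
# side rims: darkest-column centroid rows 140..235
def cen(v,a): w=np.clip(120-v,0,None);return a+(w*np.arange(len(v))).sum()/w.sum() if w.sum()>0 else np.nan
print(g[180,190:215].tolist());print(g[180,420:445].tolist());print(g[240:262,230].tolist());print(g[240:262,400].tolist())
cv2.imwrite('pics/w2c.png',cv2.resize(im[230:330,200:440],None,fx=3.3,fy=3.3,interpolation=cv2.INTER_CUBIC))
E
```

```text
([361, 170, 20, 21, 321], [370.1, 180.1], array([ 0.50057546, -0.00489791]))
([307, 177, 20, 21, 308], [316.6, 187.0], array([ 0.5243273, -0.0550148]))
([253, 181, 20, 21, 317], [262.8, 190.9], array([ 0.54520176, -0.10689582]))
[176.0, 174.0, 173.0, 173.0, 173.0, 173.0, 175.0, 143.0, 100.0, 100.0, 105.0, 103.0, 66.0, 31.0, 63.0, 137.0, 169.0, 163.0, 161.0, 165.0, 162.0, 166.0, 167.0, 166.0, 165.0]
[175.0, 167.0, 165.0, 164.0, 150.0, 93.0, 34.0, 86.0, 107.0, 106.0, 106.0, 153.0, 177.0, 173.0, 175.0, 175.0, 176.0, 173.0, 176.0, 173.0, 174.0, 175.0, 175.0, 175.0, 174.0]
[168.0, 167.0, 166.0, 167.0, 170.0, 170.0, 152.0, 97.0, 46.0, 31.0, 78.0, 102.0, 100.0, 101.0, 101.0, 99.0, 134.0, 165.0, 168.0, 166.0, 166.0, 169.0]
[170.0, 170.0, 168.0, 170.0, 171.0, 143.0, 112.0, 49.0, 35.0, 67.0, 103.0, 103.0, 104.0, 102.0, 96.0, 117.0, 166.0, 170.0, 171.0, 167.0, 171.0, 173.0]
```

View pics/w2c.png

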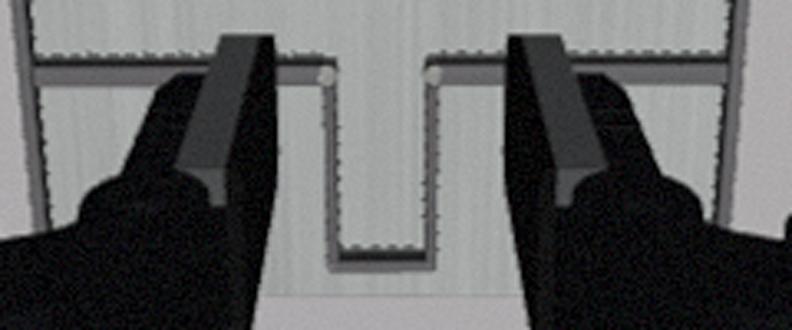

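```bash
python3 - <<'E'
from h import *
c=optics.calibration('wrist');c['T']=np.load('w2.npy')
im=cv2.imread('pics/w2.png');g=im.max(2).astype(float)
full=lambda p:(np.array(p)+.5)/3.3-.5+[200,230]
po=ray(c,full([(326,75),(433,75)]),.017);es=ray(c,full([(331,270),(436,268)]),.017)
print('posts',po,np.linalg.norm(po[0]-po[1]));gate=po.mean(0);print('gate',gate,'endstop outer mid',es.mean(0))
A=[]
def cross(v): 
    k=np.where(v<140)[0][0];return k-1+(v[k-1]-140)/(v[k-1]-v[k])
L=[(185+cross(g[r,185:215]),r) for r in range(140,240,4)]
R=[(445-cross(g[r,445:415:-1]),r) for r in range(140,240,4)]
F=[(x,260-cross(g[260:240:-1,x])) for x in list(range(220,255,3))+list(range(375,420,3))]
for n,p in(('L',L),('R',R),('F',F)):
    P=ray(c,p,.017);d=cv2.fitLine(P.astype('float32'),cv2.DIST_HUBER,0,1e-4,1e-4).ravel();print(n,d[2:],np.degrees(np.arctan(d[1]/d[0])))
E
```

```text
posts [[ 0.60046808 -0.05161356]
 [ 0.58973967 -0.01794701]] 0.03533462132979343
gate [ 0.59510387 -0.03478029] endstop outer mid [ 0.66495758 -0.01124084]
L [ 0.5696789 -0.1688905] 17.912306
R [0.49018234 0.05743424] 17.959185
F [0.58812934 0.00439569] -72.417915
```

```bash
python3 -m jog '[{"linear":[0.25,0,0.6],"roll":0},{"linear":[0,0,0.8],"roll":0},{"linear":[0,0,0.8],"roll":0},{"linear":[0,0,0.8],"roll":0},{"linear":[0,0,0.8],"roll":0},{"linear":[0,0,0.6],"roll":0},{"linear":[0,0,0.4],"roll":0},{"linear":[0,0,0.3],"roll":0},{"linear":[0,0,0.2],"roll":0},{"linear":[0,0,0.1],"roll":0},{"linear":[0,0,0],"roll":0},{"linear":[0,0,0],"roll":0}]' -0.69
python3 - <<'E'
from h import *
im=optics.get_image('wrist')[:,:,::-1];cv2.imwrite('pics/w3.png',im)
E
```

```text
time_s: 3.62
position: [0.4911, -0.0657, 0.0158]
tool_rot: [[-0.952, -0.305, 0.001], [-0.305, 0.952, -0.0], [-0.001, -0.001, -1.0]]
ft_force: [0.2, -0.1, 0.1]
grip_width: 0.0131
gripper_force: 0.0
```

View pics/w3.png

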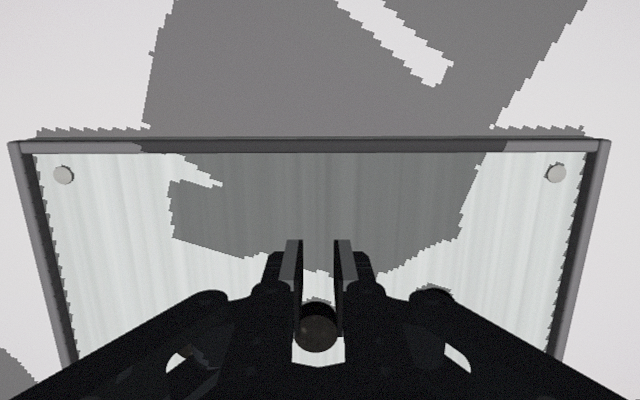

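The picture shows cap B at (315,327), centred in front of the narrow finger gap at x≈318. It is ready to push.

```bash
python3 -m jog '[{"linear":[-0.13,0,0],"roll":0},{"linear":[-0.13,0,0],"roll":0},{"linear":[-0.13,0,0],"roll":0},{"linear":[-0.13,-0.01,0],"roll":0},{"linear":[-0.13,-0.01,0],"roll":0},{"linear":[-0.13,-0.01,0],"roll":0},{"linear":[-0.13,-0.01,0],"roll":0},{"linear":[-0.13,-0.01,0],"roll":0},{"linear":[-0.13,-0.01,0],"roll":0},{"linear":[-0.13,0,0],"roll":0},{"linear":[-0.08,0,0],"roll":0},{"linear":[0,0,0],"roll":0}]'
python3 - <<'E'
from h import *
s=env.observe();p=s['position'][:2]-[.5951,-.0348];print(p@[.9521,.3057],p@[-.3057,.9521],s['position'][2])
im=optics.get_image('top')[:,:,::-1];cv2.imwrite('pics/t4.png',im)
a=optics.get_image('scene')[:,:,::-1];cv2.imwrite('pics/s4.png',a)
E
```

```text
time_s: 4.67
position: [0.5447, -0.0509, 0.0153]
tool_rot: [[-0.952, -0.306, 0.0], [-0.306, 0.952, -0.0], [-0.0, -0.0, -1.0]]
ft_force: [0.3, 0.1, -0.5]
grip_width: 0.0134
gripper_force: 0.0
-0.05286974520969761 7.769424348657284e-05 0.015299191750234743
```

View pics/s4.png

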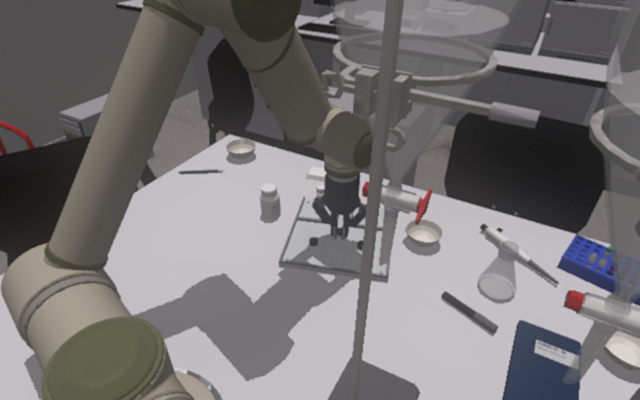

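The scene view is partly blocked by a stand, but the gripper is low over the tray at (342,225), with a cap visible at (314,241). Next I raise the tips above the fence height and push on through the gate.

```bash
python3 -m jog '[{"linear":[0,0,-0.09],"roll":0},{"linear":[-0.11,0,0],"roll":0},{"linear":[-0.11,0,0],"roll":0},{"linear":[-0.11,0,0],"roll":0},{"linear":[-0.11,0,0],"roll":0},{"linear":[-0.11,0,0],"roll":0},{"linear":[-0.11,0,0],"roll":0},{"linear":[-0.11,0,0],"roll":0},{"linear":[-0.11,0,0],"roll":0},{"linear":[-0.11,0,0],"roll":0},{"linear":[-0.11,0,0],"roll":0},{"linear":[-0.11,0,0],"roll":0}]'
python3 - <<'E'
from h import *
s=env.observe();p=s['position'][:2]-[.5951,-.0348];print(p@[.9521,.3057],p@[-.3057,.9521],s['position'][2])
E
```

```text
time_s: 5.77
position: [0.5906, -0.0361, 0.0189]
tool_rot: [[-0.952, -0.306, -0.0], [-0.306, 0.952, 0.0], [0.0, 0.0, -1.0]]
ft_force: [-0.4, 0.2, 1.0]
grip_width: 0.0135
gripper_force: 0.5
-0.004681431746201389 0.00013028058010946327 0.018895020604688808
```

```bash
python3 -m jog '[{"linear":[0.05,0,-0.5],"roll":0},{"linear":[0.1,0,-0.7],"roll":0},{"linear":[0.4,0.2,-0.7],"roll":0},{"linear":[0.4,0.3,-0.7],"roll":0},{"linear":[0.4,0.3,-0.6],"roll":0},{"linear":[0.4,0.3,-0.5],"roll":0},{"linear":[0.17,0.32,-0.3],"roll":0},{"linear":[0,0,0],"roll":0},{"linear":[0,0,0],"roll":0}]' -0.27
python3 - <<'E'
from h import *
s=env.observe();p=s['position'][:2]-[.5951,-.0348];print(p@[.9521,.3057],p@[-.3057,.9521],s['position'][2])
c=optics.calibration('wrist');im=optics.get_image('wrist')[:,:,::-1];cv2.imwrite('pics/w5.png',im)
t=optics.get_image('top')[:,:,::-1];ct=optics.calibration('top');cv2.imwrite('pics/t5.png',t)
for q,cc,b,a in((im,c,(120,100,560,260),100),(t,ct,(300,145,425,295),20)):
  for r in caps(q,cc,b,z=.0165,amin=a,amax=900):
    d=r[2]-[.5951,-.0348];print(r[0],r[1],(d@[.9521,.3057]).round(4),(d@[-.3057,.9521]).round(4))
cv2.imwrite('pics/m5.png',np.vstack([im,cv2.resize(t[145:295,260:460],(640,480))])[:,:][0:880:1][::1] if 0 else np.hstack([cv2.resize(im,(480,300)),cv2.resize(t[145:295,260:460],(320,240))[:240].copy() if 0 else cv2.resize(t[145:295,260:460],(320,300))]))
E
```

```text
time_s: 6.52
position: [0.5, -0.0054, 0.1794]
tool_rot: [[-0.952, -0.306, 0.002], [-0.306, 0.952, -0.0], [-0.001, -0.001, -1.0]]
ft_force: [-0.3, 0.1, -0.3]
grip_width: 0.0313
gripper_force: 0.0
-0.08155490852601652 0.0570148618619432 0.17935564640593674
[306, 163, 23, 25, 434] [317.1, 175.1] -0.0807 0.0573
[180, 176, 25, 24, 465] [192.1, 187.2] -0.0696 -0.0533
[272, 241, 28, 19, 155] [279.3, 251.9] -0.0072 0.022
[321, 242, 44, 18, 167] [354.1, 252.1] -0.0071 0.0918
[134, 253, 72, 3, 111] [168.3, 254.5] -0.0043 -0.0819
[372, 168, 7, 7, 42] [374.9, 170.8] 0.0628 -0.0703
[350, 196, 8, 8, 51] [353.6, 199.5] 0.0122 0.0005
[382, 222, 9, 8, 54] [386.0, 225.5] -0.0703 -0.0542
```

View pics/m5.png

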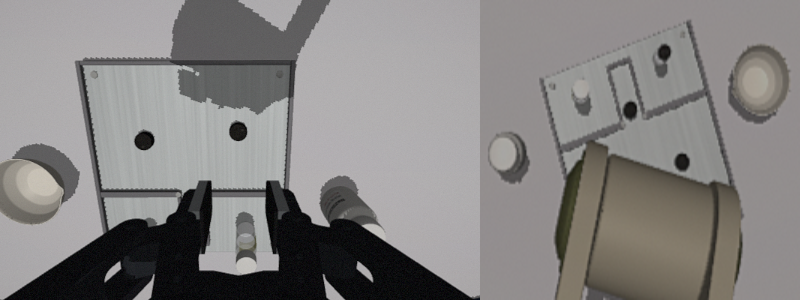

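Left: caps A and C in the wrist view, with A centred between the fingers. Right: the top view shows cap B inside the gate at full-frame pixel (353.6,199.5), which is 12 mm past the gate centre. I'll straddle cap A next and push it sideways to the gate line with one finger.

```bash
python3 -m jog '[{"linear":[0,0,0.6],"roll":0},{"linear":[0,0,0.8],"roll":0},{"linear":[0,0,0.8],"roll":0},{"linear":[0,0,0.7],"roll":0},{"linear":[0,0,0.5],"roll":0},{"linear":[0,0,0.4],"roll":0},{"linear":[0,0,0.2],"roll":0},{"linear":[0,0,0.1],"roll":0},{"linear":[0,0,0],"roll":0}]'
python3 -m jog '[{"linear":[0,-0.1,0],"roll":0},{"linear":[0,-0.12,0],"roll":0},{"linear":[0,-0.15,0],"roll":0},{"linear":[0,-0.15,0],"roll":0},{"linear":[0,-0.15,0],"roll":0},{"linear":[0,-0.15,0],"roll":0},{"linear":[0,-0.15,0],"roll":0},{"linear":[0,-0.15,0],"roll":0},{"linear":[0,-0.15,0],"roll":0},{"linear":[0,-0.15,0],"roll":0},{"linear":[0,-0.1,0],"roll":0},{"linear":[0,-0.03,0],"roll":0}]'
python3 - <<'E'
from h import *
s=env.observe();p=s['position'][:2]-[.5951,-.0348];print(p@[.9521,.3057],p@[-.3057,.9521],s['position'][2])
E
```

```text
time_s: 7.37
position: [0.4997, -0.0058, 0.0141]
tool_rot: [[-0.952, -0.305, -0.002], [-0.305, 0.952, 0.0], [0.001, 0.001, -1.0]]
ft_force: [0.0, -0.6, 0.3]
grip_width: 0.0312
gripper_force: 0.0
time_s: 8.37
position: [0.5189, -0.0654, 0.0149]
tool_rot: [[-0.952, -0.305, 0.0], [-0.305, 0.952, -0.0], [-0.0, -0.0, -1.0]]
ft_force: [-0.1, -0.4, 0.5]
grip_width: 0.0313
gripper_force: 0.1
-0.08187654463851526 -0.00581779855198011 0.01490295862151203
```

```bash
python3 -m jog '[{"linear":[0,0.06,0],"roll":0},{"linear":[0,0,0],"roll":0},{"linear":[0.2,0,0],"roll":0},{"linear":[0.25,0,0],"roll":0},{"linear":[0.25,0,0],"roll":0},{"linear":[0.25,0.08,0],"roll":0},{"linear":[0,0,0],"roll":0}]'
python3 -m jog '[{"linear":[0,0,0],"roll":0},{"linear":[0,0,0],"roll":0},{"linear":[0,0,0],"roll":0}]' -0.69
python3 - <<'E'
from h import *
s=env.observe();p=s['position'][:2]-[.5951,-.0348];print(p@[.9521,.3057],p@[-.3057,.9521],s['position'][2])
im=optics.get_image('wrist')[:,:,::-1];cv2.imwrite('pics/w6.png',im)
t=optics.get_image('top')[:,:,::-1];cv2.imwrite('pics/t6.png',t)
cv2.imwrite('pics/m6.png',np.hstack([cv2.resize(im,(480,300)),cv2.resize(t[145:295,260:460],(320,300))]))
E
```

```text
time_s: 8.95
position: [0.4786, -0.0705, 0.0148]
tool_rot: [[-0.952, -0.306, -0.002], [-0.306, 0.952, 0.001], [0.002, 0.001, -1.0]]
ft_force: [-0.7, -0.7, -1.0]
grip_width: 0.0312
gripper_force: 0.0
time_s: 9.2
position: [0.4813, -0.071, 0.015]
tool_rot: [[-0.952, -0.306, 0.001], [-0.306, 0.952, -0.0], [-0.001, -0.0, -1.0]]
ft_force: [1.0, -0.6, 0.3]
grip_width: 0.0129
gripper_force: 0.0
-0.11943987397485588 0.00035474455508148364 0.015000846442502904
```

View pics/m6.png

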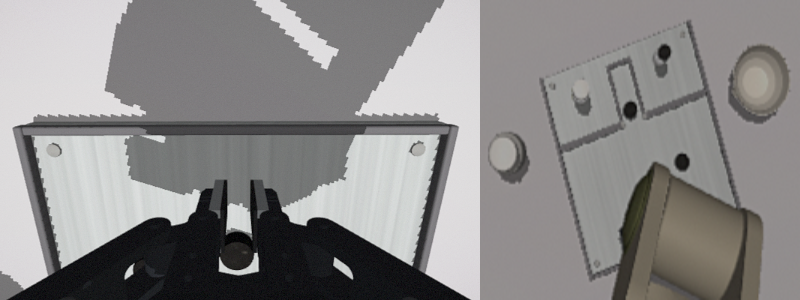

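Left: cap A at (236,251) is centred ahead of the finger gap. Right: B is still in the gate and C is untouched. Pushing A now.

```bash
python3 -m jog '[{"linear":[-0.15,0,0],"roll":0},{"linear":[-0.15,0,0],"roll":0},{"linear":[-0.15,0,0],"roll":0},{"linear":[-0.18,0,0],"roll":0},{"linear":[-0.18,0,0],"roll":0},{"linear":[-0.18,0,0],"roll":0},{"linear":[-0.18,0,0],"roll":0},{"linear":[-0.18,0,0],"roll":0},{"linear":[-0.18,0,0],"roll":0},{"linear":[-0.15,0,0],"roll":0},{"linear":[-0.1,0,0],"roll":0},{"linear":[0,0,-0.09],"roll":0}]'
python3 - <<'E'
from h import *
s=env.observe();p=s['position'][:2]-[.5951,-.0348];print(p@[.9521,.3057],p@[-.3057,.9521],s['position'][2])
E
```

```text
time_s: 10.3
position: [0.549, -0.0489, 0.0181]
tool_rot: [[-0.952, -0.306, -0.001], [-0.306, 0.952, 0.0], [0.0, 0.0, -1.0]]
ft_force: [-1.2, 0.1, -0.3]
grip_width: 0.0133
gripper_force: 0.0
-0.04823898840977842 0.0006620412046440522 0.01812105267989483
```

```bash
python3 -m jog '[{"linear":[0,-0.01,-0.005],"roll":0},{"linear":[-0.11,-0.005,0],"roll":0},{"linear":[-0.11,0,0],"roll":0},{"linear":[-0.11,0,0],"roll":0},{"linear":[-0.11,0,0],"roll":0},{"linear":[-0.11,0,0],"roll":0},{"linear":[-0.11,0,0],"roll":0},{"linear":[-0.11,0,0],"roll":0},{"linear":[-0.11,0,0],"roll":0},{"linear":[-0.11,0,0],"roll":0},{"linear":[-0.1,0,0],"roll":0},{"linear":[0,0,0],"roll":0}]'
python3 - <<'E'
from h import *
s=env.observe();p=s['position'][:2]-[.5951,-.0348];print(p@[.9521,.3057],p@[-.3057,.9521],s['position'][2])
E
```

```text
time_s: 11.3
position: [0.591, -0.0363, 0.0187]
tool_rot: [[-0.952, -0.306, 0.001], [-0.306, 0.952, -0.0], [-0.001, -0.0, -1.0]]
ft_force: [0.1, 0.8, 0.5]
grip_width: 0.0131
gripper_force: 0.1
-0.004354939798372595 -0.0001255596581253342 0.018733633569252086
```

```bash
python3 -m jog '[{"linear":[0.05,0,-0.5],"roll":0},{"linear":[0.1,0,-0.7],"roll":0},{"linear":[0.4,-0.2,-0.7],"roll":0},{"linear":[0.4,-0.3,-0.7],"roll":0},{"linear":[0.4,-0.3,-0.6],"roll":0},{"linear":[0.2,-0.3,-0.5],"roll":0},{"linear":[0.08,-0.24,-0.3],"roll":0},{"linear":[0,0,0],"roll":0},{"linear":[0,0,0],"roll":0}]' -0.27
python3 - <<'E'
from h import *
s=env.observe();p=s['position'][:2]-[.5951,-.0348];print(p@[.9521,.3057],p@[-.3057,.9521],s['position'][2])
c=optics.calibration('wrist');im=optics.get_image('wrist')[:,:,::-1];cv2.imwrite('pics/w7.png',im)
t=optics.get_image('top')[:,:,::-1];ct=optics.calibration('top');cv2.imwrite('pics/t7.png',t)
for q,cc,b,a in((im,c,(120,100,560,260),100),(t,ct,(300,145,425,295),20)):
  for r in caps(q,cc,b,z=.0165,amin=a,amax=900):
    d=r[2]-[.5951,-.0348];print(r[0],r[1],(d@[.9521,.3057]).round(4),(d@[-.3057,.9521]).round(4))
E
```

```text
time_s: 12.05
position: [0.5445, -0.1075, 0.1786]
tool_rot: [[-0.952, -0.305, 0.0], [-0.305, 0.952, -0.0], [-0.0, -0.0, -1.0]]
ft_force: [0.3, 0.5, -1.2]
grip_width: 0.0311
gripper_force: 0.0
-0.07042810452188362 -0.05372207812387379 0.17860669965381198
[498, 100, 23, 145, 306] [509.4, 170.0] -0.0744 0.1139
[306, 164, 23, 25, 439] [317.0, 175.5] -0.0696 -0.0535
[272, 241, 93, 19, 351] [317.4, 249.8] 0.0012 -0.0532
[372, 168, 7, 7, 41] [375.0, 170.8] 0.0628 -0.0703
[375, 180, 38, 56, 260] [391.1, 214.2] -0.0486 -0.0744
[348, 187, 10, 17, 101] [352.3, 195.1] 0.0233 0.0002
```

The top image shows A and B together in the slot, centred at (352,195), 23 mm past the gate. C is centred under the open fingers.

```bash
python3 -m jog '[{"linear":[0,0,0.6],"roll":0},{"linear":[0,0,0.8],"roll":0},{"linear":[0,0,0.8],"roll":0},{"linear":[0,0,0.7],"roll":0},{"linear":[0,0,0.5],"roll":0},{"linear":[0,0,0.4],"roll":0},{"linear":[0,0,0.2],"roll":0},{"linear":[0,0,0.08],"roll":0},{"linear":[0,0,0],"roll":0}]'
python3 -m jog '[{"linear":[0,0.1,0],"roll":0},{"linear":[0,0.12,0],"roll":0},{"linear":[0,0.15,0],"roll":0},{"linear":[0,0.15,0],"roll":0},{"linear":[0,0.15,0],"roll":0},{"linear":[0,0.15,0],"roll":0},{"linear":[0,0.15,0],"roll":0},{"linear":[0,0.15,0],"roll":0},{"linear":[0,0.15,0],"roll":0},{"linear":[0,0.12,0],"roll":0},{"linear":[0,0.08,0],"roll":0},{"linear":[0,0,0],"roll":0}]'
python3 - <<'E'
from h import *
s=env.observe();p=s['position'][:2]-[.5951,-.0348];print(p@[.9521,.3057],p@[-.3057,.9521],s['position'][2])
E
```

```text
time_s: 12.9
position: [0.5443, -0.1069, 0.0149]
tool_rot: [[-0.952, -0.306, -0.001], [-0.306, 0.952, 0.001], [0.001, 0.001, -1.0]]
ft_force: [-0.5, 0.2, -0.5]
grip_width: 0.0312
gripper_force: 0.0
time_s: 13.9
position: [0.5263, -0.0508, 0.0155]
tool_rot: [[-0.952, -0.306, -0.0], [-0.306, 0.952, 0.0], [0.0, 0.0, -1.0]]
ft_force: [0.1, 0.2, 0.2]
grip_width: 0.0312
gripper_force: 0.0
-0.07036918206591722 0.00582801204487627 0.01550331814140182
```

```bash
python3 -m jog '[{"linear":[0,-0.06,0],"roll":0},{"linear":[0,0,0],"roll":0},{"linear":[0.2,0,0],"roll":0},{"linear":[0.25,0,0],"roll":0},{"linear":[0.25,0,0],"roll":0},{"linear":[0.25,-0.08,0],"roll":0},{"linear":[0,0,0],"roll":0}]'
python3 -m jog '[{"linear":[0,0,0],"roll":0},{"linear":[0,0,0],"roll":0},{"linear":[0,0,0],"roll":0}]' -0.69
python3 - <<'E'
from h import *
s=env.observe();p=s['position'][:2]-[.5951,-.0348];print(p@[.9521,.3057],p@[-.3057,.9521],s['position'][2])
im=optics.get_image('wrist')[:,:,::-1];cv2.imwrite('pics/w8.png',im)
t=optics.get_image('top')[:,:,::-1];cv2.imwrite('pics/t8.png',t)
cv2.imwrite('pics/m8.png',np.hstack([cv2.resize(im,(480,300)),cv2.resize(t[145:295,260:460],(320,300))]))
E
```

```text
time_s: 14.48
position: [0.4905, -0.0692, 0.0155]
tool_rot: [[-0.952, -0.305, -0.001], [-0.305, 0.952, 0.0], [0.001, 0.001, -1.0]]
ft_force: [-0.5, 0.0, -0.2]
grip_width: 0.031
gripper_force: 0.0
time_s: 14.73
position: [0.4925, -0.0684, 0.0156]
tool_rot: [[-0.952, -0.306, 0.001], [-0.306, 0.952, -0.0], [-0.0, -0.0, -1.0]]
ft_force: [0.6, 1.2, 0.1]
grip_width: 0.013
gripper_force: 0.0
-0.10791439824421006 -0.0006535841518910104 0.01557084125709077
```

View pics/m8.png

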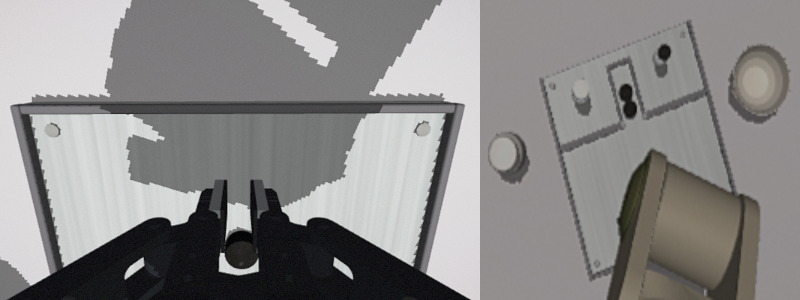

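Left: cap C at (241,249) is about 1 mm off the gap centre. Right: two caps lie in the slot. Pushing C now.

```bash
python3 -m jog '[{"linear":[-0.13,0.01,0],"roll":0},{"linear":[-0.13,0.005,0],"roll":0},{"linear":[-0.13,0,0],"roll":0},{"linear":[-0.14,0,0],"roll":0},{"linear":[-0.14,0,0],"roll":0},{"linear":[-0.14,0,0],"roll":0},{"linear":[-0.14,0,0],"roll":0},{"linear":[-0.14,0,0],"roll":0},{"linear":[-0.14,0,0],"roll":0},{"linear":[-0.14,0,0],"roll":0},{"linear":[-0.1,0,0],"roll":0},{"linear":[0,0,-0.085],"roll":0}]'
python3 -m jog '[{"linear":[0,0,0],"roll":0},{"linear":[-0.11,0,0],"roll":0},{"linear":[-0.11,0,0],"roll":0},{"linear":[-0.11,0,0],"roll":0},{"linear":[-0.11,0,0],"roll":0},{"linear":[-0.11,0,0],"roll":0},{"linear":[-0.11,0,0],"roll":0},{"linear":[-0.11,0,0],"roll":0},{"linear":[-0.11,0,0],"roll":0},{"linear":[-0.11,0,0],"roll":0},{"linear":[-0.1,0,0],"roll":0},{"linear":[0,0,0],"roll":0}]'
python3 - <<'E'
from h import *
s=env.observe();p=s['position'][:2]-[.5951,-.0348];print(p@[.9521,.3057],p@[-.3057,.9521],s['position'][2])
E
```

```text
time_s: 15.83
position: [0.5484, -0.0496, 0.0186]
tool_rot: [[-0.952, -0.306, -0.0], [-0.306, 0.952, 0.0], [0.0, 0.0, -1.0]]
ft_force: [0.1, -0.5, 0.2]
grip_width: 0.0136
gripper_force: 0.0
time_s: 16.83
position: [0.5902, -0.0363, 0.0189]
tool_rot: [[-0.952, -0.306, 0.001], [-0.306, 0.952, -0.0], [-0.001, -0.0, -1.0]]
ft_force: [0.2, 0.8, -0.8]
grip_width: 0.0133
gripper_force: 0.1
-0.0051493156355041465 8.556860207446909e-05 0.018900671538740196
```

```bash
python3 -m jog '[{"linear":[-0.025,0,0],"roll":0},{"linear":[-0.025,0,0],"roll":0},{"linear":[0,0,0],"roll":0},{"linear":[0,0,0],"roll":0}]'
python3 -m jog '[{"linear":[0.05,0,-0.1],"roll":0},{"linear":[0.05,0,-0.5],"roll":0},{"linear":[0.1,0,-0.7],"roll":0},{"linear":[0.5,0,-0.7],"roll":0},{"linear":[0.7,0,-0.6],"roll":0},{"linear":[0.7,0,-0.6],"roll":0},{"linear":[0.7,0,-0.6],"roll":0},{"linear":[0.3,0,-0.5],"roll":0},{"linear":[0,0,0],"roll":0},{"linear":[0,0,0],"roll":0}]'
python3 - <<'E'
from h import *
t=optics.get_image('top')[:,:,::-1];ct=optics.calibration('top');cv2.imwrite('pics/t9.png',t)
for r in caps(t,ct,(300,145,425,215),z=.0165,amin=20,amax=900):
    d=r[2]-[.5951,-.0348];print(r[0],r[1],(d@[.9521,.3057]).round(4),(d@[-.3057,.9521]).round(4))
cv2.imwrite('pics/t9c.png',cv2.resize(t[145:245,260:460],None,fx=4,fy=4,interpolation=cv2.INTER_CUBIC))
E
```

```text
time_s: 17.17
position: [0.5912, -0.0359, 0.0189]
tool_rot: [[-0.952, -0.306, -0.0], [-0.306, 0.952, 0.0], [0.0, 0.0, -1.0]]
ft_force: [0.1, 0.1, -0.2]
grip_width: 0.0133
gripper_force: 0.1
time_s: 18.0
position: [0.4732, -0.0741, 0.192]
tool_rot: [[-0.952, -0.305, 0.003], [-0.305, 0.952, -0.001], [-0.002, -0.002, -1.0]]
ft_force: [-1.0, 0.3, -0.1]
grip_width: 0.0133
gripper_force: 0.0
[372, 168, 7, 7, 42] [374.9, 170.8] 0.0628 -0.0703
[345, 179, 13, 25, 155] [350.9, 191.0] 0.0336 0.0004
```

View pics/t9c.png

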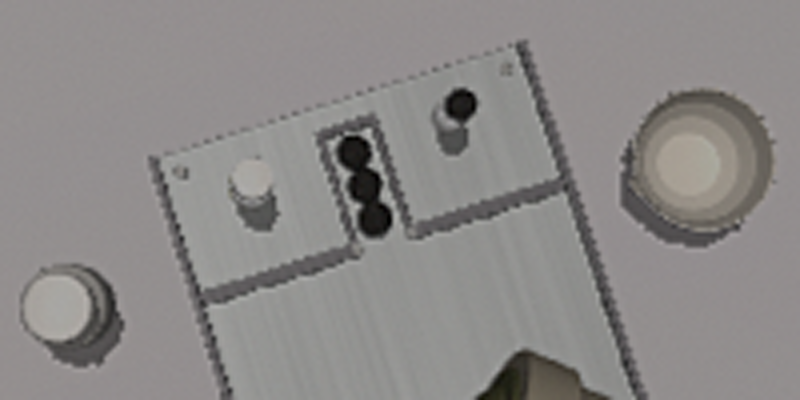

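All three caps lie flat in the slot, at crop (353,152), (365,186) and (375,219). The vials, jar and dish are unmoved. The last cap's rear edge is only about 3 mm past the gate line, so I'll give it a small extra nudge for margin.

```bash
python3 -m jog '[{"linear":[-0.3,0,0.5],"roll":0},{"linear":[-0.7,0,0.6],"roll":0},{"linear":[-0.7,0,0.6],"roll":0},{"linear":[-0.7,0,0.6],"roll":0},{"linear":[-0.4,0,0.7],"roll":0},{"linear":[0,0,0.7],"roll":0},{"linear":[0,0,0.4],"roll":0},{"linear":[0,0,0.1],"roll":0},{"linear":[0,0,0],"roll":0},{"linear":[0,0,0],"roll":0}]'
python3 - <<'E'
from h import *
s=env.observe();p=s['position'][:2]-[.5951,-.0348];print(p@[.9521,.3057],p@[-.3057,.9521],s['position'][2])
E
```

```text
time_s: 18.88
position: [0.5803, -0.0395, 0.0231]
tool_rot: [[-0.952, -0.306, 0.0], [-0.306, 0.952, -0.0], [-0.0, -0.0, -1.0]]
ft_force: [-0.1, -0.2, 1.1]
grip_width: 0.0134
gripper_force: 0.0
-0.015556768321387601 9.772906090746291e-05 0.023062722920468553
```

Now down 4.2 mm, then forward 13.8 mm to about -1.8 mm.

```bash
python3 -m jog '[{"linear":[0,0,0.105],"roll":0},{"linear":[0,0,0],"roll":0},{"linear":[-0.1,0,0],"roll":0},{"linear":[-0.1,0,0],"roll":0},{"linear":[-0.05,0,0],"roll":0},{"linear":[-0.035,0,0],"roll":0},{"linear":[-0.03,0,0],"roll":0},{"linear":[-0.03,0,0],"roll":0},{"linear":[0,0,0],"roll":0},{"linear":[0,0,0],"roll":0}]'
python3 -m jog '[{"linear":[0.05,0,-0.1],"roll":0},{"linear":[0.05,0,-0.5],"roll":0},{"linear":[0.1,0,-0.7],"roll":0},{"linear":[0.5,0,-0.7],"roll":0},{"linear":[0.7,0,-0.6],"roll":0},{"linear":[0.7,0,-0.6],"roll":0},{"linear":[0.7,0,-0.6],"roll":0},{"linear":[0.3,0,-0.5],"roll":0},{"linear":[0,0,0],"roll":0},{"linear":[0,0,0],"roll":0}]'
python3 - <<'E'
from h import *
t=optics.get_image('top')[:,:,::-1];ct=optics.calibration('top');cv2.imwrite('pics/t10.png',t)
for r in caps(t,ct,(300,145,425,215),z=.0165,amin=20,amax=900):
    d=r[2]-[.5951,-.0348];print(r[0],r[1],(d@[.9521,.3057]).round(4),(d@[-.3057,.9521]).round(4))
b=cv2.imread('pics/t9.png').astype(int);df=np.abs(b-t).max(2)>40;df[215:]=0;print(np.argwhere(df)[:20].tolist())
E
```

```text
time_s: 19.72
position: [0.593, -0.0353, 0.0187]
tool_rot: [[-0.952, -0.306, -0.0], [-0.306, 0.952, -0.0], [0.0, 0.0, -1.0]]
ft_force: [1.2, 1.2, 1.1]
grip_width: 0.0133
gripper_force: 0.2
time_s: 20.55
position: [0.475, -0.0735, 0.1918]
tool_rot: [[-0.952, -0.305, 0.003], [-0.305, 0.952, -0.001], [-0.002, -0.002, -1.0]]
ft_force: [-0.8, 0.4, -1.1]
grip_width: 0.0133
gripper_force: 0.0
[372, 168, 7, 7, 42] [374.9, 170.8] 0.0628 -0.0703
[344, 178, 14, 25, 149] [350.6, 190.2] 0.0356 0.0004
[[178, 346], [178, 347], [178, 348], [178, 349], [178, 350], [179, 345], [179, 350], [179, 351], [185, 352], [186, 347], [186, 352], [187, 346], [187, 347], [187, 353], [188, 347], [188, 348], [190, 355], [191, 355], [193, 354], [194, 347]]
```

The row moved 2 mm further in, and nothing else in the picture changed.

```bash
python3 -c "
from rig import env
print(env.close_job())"
```

```text
the job is handed in; nothing more can be done
None
```

All three caps were pushed one at a time through the gate and lie in the slot; the vials, jar and dish look unmoved in the top view, and the job was handed in at about 20.6 s.

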